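# Set the hand nut and close the cam clamp on a vent blade

## Robot

A 6-joint arm with a two-finger parallel gripper is mounted at the origin on a cart in front of the work surface, level with it; the furniture and walls round the work are solid. World frame = base frame: x ahead of the robot, y to its left, z up, the work surface at z = 0. Lengths are in m, angles in rad, forces in N, time in s.
With the tool pointing down it reaches from about 0.325 to 1 m from the base axis. Payload 5.1 kg.
Tool frame: the origin (TCP) lies at the very end of the fingers, on their centre line; the grasp point (between the pads) lies 19 mm behind it; z points along the fingers, y is the line along which they close (so a half turn about z gives the same grasp; the last joint's range is limited). The gripper opens to 85 mm and grips with 20 to 120 N. Pads are 22 mm wide; open, the fingers measure 114 mm over their backs; the gripper's body (76 mm by 85 mm) begins 54 mm behind the grasp point. The pads swing forward as they close: fully open they stand 13 mm farther back than shut.
Start: joints at [1.145, 0.124, 1.65, -0, 1.367, -0.083], TCP at [0.219, 0.612, 0.205] pointing down, gripper open.
Joint ranges: [-2.61, 2.61], [-1.02, 2.33], [0.03, 2.71], [-1.35, 4.49], [0.32, 2.68], [-2.91, 2.91]. Speed limits (rad/s): [2.57, 2.57, 3.14, 3.14, 3.14, 3.14].

## Interface

Orientations are given as a 3x3 rotation matrix whose columns are the frame's x, y, z axes.
In Python, from cell import status, viewer, r, spot_in, trace, landmark_of gives the robot as it stands.
- The arm moves only by the tool move_arm, never from a script. Its argument "steps" is a list of rows, each a list of 4 numbers: the shift along the world's x, y, z in mm, then the turn about the world's z in degrees. A call has exactly 5 rows; each row shifts and turns the commanded pose from where the row before left it; what a row does not reach is not made up. A row lasts 1/8 s, in which the tool goes at most 62.5 mm and 10.7 degrees, less where a joint would pass 70% of its speed; a pose out of reach is approached as far as the arm can. A call is refused whole if a number of a shift passes 62.5 or a number of a turn 10.7, either way. A call with a gripper value outside its range is refused whole. "claw" is the opening in per cent of the stroke, from 0 (shut) to 100 (fully open), set as the call begins (left out, the last holds). The fingers move at their own pace and stop on an object; the grip force is fixed at half the most. Time passes only in rows, so rows that do not move let the fingers close, or fill a call up. It gives the time, the measured TCP pose, the force, the opening and the grip force at its end, in the units of the state.
- status.state(): the state, without advancing time (a new reading comes with each control period).
- viewer.get_image(name): name is "side" or "top"; returns a dict with "frame" (420x560x3 uint8, red, green, blue), "z_map" (420x560 float32, m along the optical axis (not along the pixel's ray), 0 where there is no reading), "camera_matrix" (3x3 intrinsics, pixels), "D" ([k1, k2, p1, p2, k3] as OpenCV has them; the pictures are not rectified), "rvec" (rotation vector, rad) and "tvec" (3), from world to camera coordinates, as OpenCV has them. Camera axes: x right, y down, z forward; pixel columns grow to the right and rows downward; lengths in m; the calibration is good to about 2 mm. A picture is of the moment at which its call begins.
- r.close_job(): hands the job in; it is judged then, once.
Trained networks look in the newest picture that a camera, given by its name, has taken for a name from the list of things; names that differ only in an ending like _2 or _b are one class to them, and where a whole thing is asked for, a point or a joint stands for the part that bears it (a point fixed in the world has none). Each returns a list of dicts, best first, with "score" (0 to 1); they miss things now and then, are a little off and sometimes report something else, mostly with a low value. They report only what shows in the picture. A call takes as long as a camera call. They do not tell look-alikes from the thing itself.
- spot_in(camera, name): "bbox" ([left, top, width, height] as shares, 0 to 1, of the picture: columns of its width, rows of its height, round what is visible of it).
- trace(camera, name): "pixels" (420x560 bool, what is visible of it) and "bbox" ([left, top, width, height] as shares, 0 to 1, of the picture: columns of its width, rows of its height, round what is visible of it).
- landmark_of(camera, name): "location" ([column, row] as shares, 0 to 1, of the picture: columns of its width, rows of its height: a listed point, or the origin of a listed thing).
The state is a dict: "time": time; "qpos": joint angles; "qd": joint speeds; "joint_torque": joint torques, N m; "tcp_pos": TCP position; "orientation": TCP orientation; "ft_force": force on the tool from outside, world axes, zero at the start; "moment": the same for the moment, N m; "grip_width": finger opening in m; "grasp_force": force on a finger pad.
Only numpy, scipy, OpenCV 4.12 (cv2) and the standard library are available. Lean on these libraries where they do the work, as an engineer would, in place of code of your own. Each camera call takes 0.05 s, during which the arm holds its last target. There are 200 camera calls.

## Task

The black vent blade lies loose in the blue cam clamp: with the red lever still open, turn the black six-sided hand nut clockwise (seen from above) only until you feel the foot come down firmly on the blade, and stop there. Then swing the red lever over until it lies fully down and stays, so that the blade is held firmly but not crushed, and let go. Leave the things around the clamp alone.

Things in the scene. Friction and masses are not known exactly. Their poses are not given: they have to be found in the camera images.
- clamp: The clamp's dark steel base plate, 140 x 210 x 14 mm, screwed to the bench. Origin: centre of its underside on the bench; z up. A blue strap lies above it along the plate's y axis; the hand nut stands on the strap at y = +40 mm, the plunger and the lever at y = -45 mm.
- nut_grip (a point): Centre (half-way up) of the black hexagonal hand nut on the strap: 36 mm across flats, 42 mm over corners, 28 mm high, vertical axis. Its x axis is normal to one pair of flats (more pairs every 60 degrees), z up. A steel stud of 11 mm diameter sticks out of the nut's top by 5 mm at nut angle 0, up to 19 mm when far down. Beside the nut the strap's top lies 17 mm below this point.
- clamp_nut (a joint): Nut turn in rad, positive clockwise from above (tightening), 0 to 3.4. Steep thread: each rad lowers nut, strap, lever and plunger together by 4 mm. Running torque about 0.36 N m; when the foot meets the blade it steps up by about 0.14 N m within about 0.3 rad, then climbs 0.13 N m per rad (at rest friction may leave any torque within 0.36 of the load). The turn needed (0.2 to 2.3 rad) is not given by the poses.
- lever_hinge (a point): The cam lever's hinge line, at the lever's foot in the two blue cheeks at the end of the strap, half-way between the cheeks. Its x axis is the hinge line. The cheeks are 26 mm wide over their outsides and end 7 mm above this point.
- lever_grip (a point): Point in the middle of the red lever handle, 55 mm from the hinge line. The handle is 14 mm wide along the hinge line, 9 mm thick, and spans 31 to 73 mm from the hinge. It can be pushed on its inner face (towards the nut, on top when closed) all the way; pinched hard between pads it binds, as it must turn between them.
- cam_lever (a joint): Lever angle, rad. 0 (open): handle up, leaning 0.17 rad from vertical to the plate's -y. It swings to -y and down, about the hinge's +x axis; 1.40 (closed): level, pointing to the plate's -y, at its stop. The cam pushes the plunger down 4 mm over the first 1.20 rad, then snaps over centre and stays. Closing force at the handle peaks near 6 N with the nut rightly set; unloaded 1 to 2 N.
- nest (a point): Centre of the white nest pad on the base plate on which the blade lies, on the pad's upper face 22 mm above the bench, straight under the plunger.
- plunger: Steel plunger, 15 mm in diameter, under the strap's end, with a black rubber foot 20 mm wide on a preset brass screw below it, by an amount that differs from clamp to clamp. Origin: centre of the plunger's lower steel end. The foot is backed by a spring: 35 N of preload, then 8 N per mm.
- vane: Black moulded vent blade to be clamped, 48 x 120 x 20 mm, its long side (its y axis) lying along the base plate's x axis, between six short steel pins, free to shift by 1 or 2 mm. Origin: centre of its underside.
- bottle: White glue bottle with red nozzle, 42 mm wide, 119 mm high; origin at the centre of its foot. Leave it alone.
- vane_a: Spare black vent blade lying on the bench, 48 x 120 x 20 mm, origin at the centre of its underside. Leave it alone.
- vane_b: Another spare black vent blade on the bench, same size. Leave it alone.
- driver: Screwdriver with red handle, 189 mm long, lying on the bench; origin at the middle of its underside. Leave it alone.
- tally: White round tally counter, 46 mm wide, 32 mm high. Leave it alone.
Mind the look-alikes: they are no part of the job. Leave any turquoise look-alike of the vane alone.

How it is judged:
By the outcome, as a careful person would: the job done as asked, in the order asked, and still so for the second after the job is handed in, with the robot touching nothing.
It also fails if it takes over 64 s, if anything falls off the work surface, if the arm or the gripper's body presses on something with over 40 N, if the wrist force passes 120 N, or if a joint passes its speed limit or range.

## Working session

There is one attempt and no reset: what is moved stays moved. The work goes in short steps, Python scripts to look and compute and a tool call to move; the robot and the scene stay as the last step left them, time stands still between calls to the robot, and variables do not carry over. Pictures are saved under pics/ and viewed, at most 10 in all, crops included, and the job is handed in when it is done.

Besides the shell and the picture viewer there is one more tool, called as name(argument=value, ...) on one line, values as JSON. move_arm: Moves the arm, as the interface text tells. Its arguments: {"type":"object","properties":{"steps":{"type":"array","items":{"type":"array","items":{"type":"number"}}},"claw":{"type":"number"}},"required":["steps"]}

```bash
mkdir -p pics; cat > h.py <<'E'
import numpy as np, cv2
from cell import status, viewer, r, spot_in, trace, landmark_of
def cam(n): 
    return viewer.get_image(n)
def ray(c,uv):
    K=np.array(c["camera_matrix"],float);D=np.array(c["D"],float)
    p=cv2.undistortPoints(np.array([[uv]],float),K,D)[0,0]
    R=cv2.Rodrigues(np.array(c["rvec"],float))[0];t=np.array(c["tvec"],float).ravel()
    return R,t,np.array([p[0],p[1],1.])
def at_depth(c,uv,z):
    R,t,d=ray(c,uv);return R.T@(d*z-t)
def at_height(c,uv,h):
    R,t,d=ray(c,uv);o=-R.T@t;w=R.T@d;return o+w*(h-o[2])/w[2]
def proj(c,P):
    return cv2.projectPoints(np.array(P,float).reshape(-1,1,3),np.array(c["rvec"],float),np.array(c["tvec"],float),np.array(c["camera_matrix"],float),np.array(c["D"],float))[0].reshape(-1,2)
def cloud(c,mask=None):
    z=c["z_map"];m=z>0
    if mask is not None:m&=mask
    v,u=np.nonzero(m)
    p=cv2.undistortPoints(np.stack([u,v],1).astype(float).reshape(-1,1,2),np.array(c["camera_matrix"],float),np.array(c["D"],float)).reshape(-1,2)
    R=cv2.Rodrigues(np.array(c["rvec"],float))[0];t=np.array(c["tvec"],float).ravel()
    P=np.c_[p,np.ones(len(p))]*z[v,u][:,None]
    return (P-t)@R, np.stack([u,v],1)
E
python3 - <<'E'
from h import *
np.set_printoptions(precision=4,suppress=True)
ims=[]
for n in ("side","top"):
    c=cam(n);ims.append(c["frame"][:,:,::-1])
    cv2.imwrite(f"pics/{n}0.png",c["frame"][:,:,::-1])
    R=cv2.Rodrigues(np.array(c["rvec"],float))[0];print(n,"campos",-R.T@np.array(c["tvec"]).ravel())
    for k in ("clamp","nut_grip","lever_hinge","lever_grip","nest","plunger","vane","bottle","driver","tally"):
        for d in landmark_of(n,k)[:2]:
            uv=np.array(d["location"])*[560,420];i,j=uv.astype(int);z=c["z_map"][min(j,419),min(i,559)]
            print(k,round(d["score"],2),uv,at_depth(c,uv,z) if z>0 else None)
print(status.state()["orientation"])
E
```

```text
side campos [0.0586 1.2176 0.7392]
clamp 0.68 [292.376 245.91 ] [ 0.5097 -0.0407  0.0096]
nut_grip 0.71 [282.688 220.29 ] [0.5226 0.0037 0.1135]
lever_hinge 0.63 [299.32  213.486] [ 0.5042 -0.0897  0.0966]
lever_grip 0.45 [303.408 193.914] [0.2514 0.6351 0.4822]
nest 0.64 [280.    222.684] [0.5289 0.0091 0.1074]
nest 0.61 [298.48  236.712] [ 0.5009 -0.072   0.0268]
vane 0.69 [358.624 248.094] [ 0.3177 -0.0918  0.0094]
vane 0.62 [302.624 234.192] [ 0.4917 -0.0843  0.031 ]
bottle 0.81 [220.472 228.312] [ 0.7685 -0.0742  0.0109]
bottle 0.4 [303.408 194.418] [0.2521 0.6332 0.4806]
top campos [ 0.3713 -0.0675  1.3257]
clamp 0.55 [271.096 222.684] [ 0.5167 -0.0488  0.0884]
nut_grip 0.4 [260.904 218.106] [ 0.5277 -0.0167  0.1202]
lever_hinge 0.85 [283.92  224.994] [ 0.5077 -0.0906  0.1002]
lever_grip 0.6 [288.12  225.414] [ 0.5013 -0.1029  0.1453]
nest 0.83 [284.816 228.9  ] [ 0.495  -0.0935  0.0996]
nest 0.45 [286.104 222.81 ] [ 0.5143 -0.0977  0.1042]
vane 0.71 [370.384 205.506] [ 0.5861 -0.3967  0.0107]
vane 0.71 [291.424 281.694] [ 0.3237 -0.117   0.0118]
bottle 0.47 [286.776 154.812] [ 0.7512 -0.1018  0.0741]
driver 0.81 [348.824 259.686] [ 0.3976 -0.3169  0.0009]
tally 0.44 [148.176 243.894] [0.4525 0.3683 0.0263]
[[-0.9418  0.3362 -0.    ]
 [ 0.3362  0.9418 -0.    ]
 [-0.     -0.     -1.    ]]
```

View pics/side0.png

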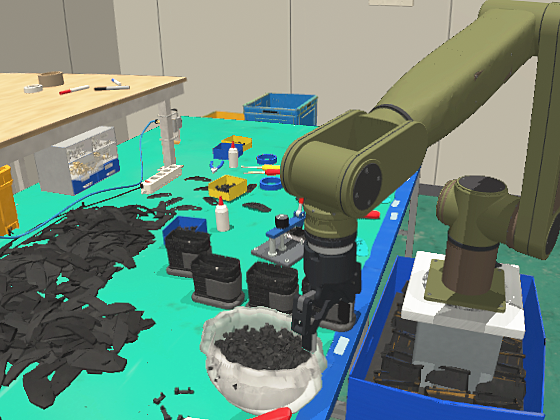

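View pics/top0.png

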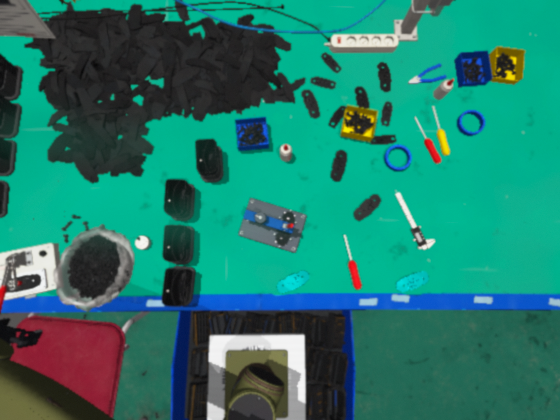

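The side view has the clamp near (285,240), half hidden by the gripper. The top view shows it whole at (272,224), with the nut at about (262,218) and the lever at about (288,225). I'll zoom in and fit its axis.

```bash
python3 - <<'E'
from h import *
np.set_printoptions(precision=4,suppress=True)
a=cam("top");b=cam("side")
A=cv2.resize(a["frame"][190:260,230:315,::-1],None,fx=7,fy=7,interpolation=cv2.INTER_CUBIC)
B=cv2.resize(b["frame"][185:275,245:310,::-1],None,fx=5,fy=5,interpolation=cv2.INTER_CUBIC)
cv2.imwrite("pics/a.png",A[:, :595]);cv2.imwrite("pics/b.png",B)
for n,c in (("top",a),("side",b)):
    P,uv=cloud(c);f=c["frame"][uv[:,1],uv[:,0]].astype(int);
    box=(abs(P[:,0]-.51)<.15)&(abs(P[:,1]+.04)<.15)
    blue=box&(f[:,2]>f[:,0]*1.8)&(f[:,2]>f[:,1]*1.3)&(P[:,2]>.06)&(P[:,2]<.2)
    red=box&(f[:,0]>1.8*f[:,2])&(f[:,0]>1.8*f[:,1])&(P[:,2]>.06)&(P[:,2]<.25)
    plate=box&(P[:,2]>.008)&(P[:,2]<.02)
    for k,m in (("blue",blue),("red",red),("plate",plate)):
        Q=P[m]
        if len(Q)<5: print(n,k,len(Q));continue
        print(n,k,len(Q),"med",np.median(Q,0),"rng",np.percentile(Q,3,0),np.percentile(Q,97,0),"rect",cv2.minAreaRect((Q[:,:2]*1000).astype(np.float32)))
    dark=box&(f.max(1)<70)&(P[:,2]>.095)&(P[:,2]<.16)
    Q=P[dark];
    if len(Q): print(n,"dark",len(Q),np.median(Q,0),np.percentile(Q,5,0),np.percentile(Q,95,0))
E
```

```text
top blue 326 med [ 0.5222 -0.0485  0.087 ] rng [ 0.4892 -0.1108  0.0816] [0.5554 0.0369 0.1029] rect ((522.3025512695312, -40.171363830566406), (167.4858856201172, 32.04280471801758), 72.58114624023438)
top red 21 med [ 0.4995 -0.1083  0.1638] rng [ 0.4939 -0.1169  0.1197] [ 0.5089 -0.1025  0.1712] rect ((504.6369323730469, -110.5985336303711), (13.843545913696289, 21.796283721923828), 70.27242279052734)
top plate 1521 med [ 0.5074 -0.0402  0.0135] rng [ 0.4378 -0.1521  0.0089] [0.5982 0.0524 0.0184] rect ((471.27020263671875, -43.55220031738281), (224.63687133789062, 235.35855102539062), 72.61470031738281)
top dark 4 [ 0.5134 -0.0149  0.1023] [ 0.5112 -0.0191  0.1014] [ 0.5168 -0.0021  0.1123]
side blue 323 med [ 0.5181 -0.0326  0.0842] rng [ 0.4923 -0.0917  0.0695] [0.5552 0.0454 0.1002] rect ((522.0841064453125, -31.667144775390625), (163.97642517089844, 35.79198455810547), 71.002685546875)
side red 34 med [ 0.5046 -0.099   0.1343] rng [ 0.4965 -0.1032  0.0983] [0.5505 0.0029 0.1438] rect ((513.808349609375, -49.18972396850586), (120.43367004394531, 36.30158615112305), 66.12850189208984)
side plate 877 med [0.5224 0.0007 0.0118] rng [ 0.4733 -0.0816  0.0086] [0.6001 0.0595 0.0188] rect ((519.275390625, -46.70088195800781), (212.16534423828125, 141.2528076171875), 72.30243682861328)
side dark 97 [0.5251 0.0033 0.1058] [ 0.5124 -0.0114  0.0963] [0.5488 0.0101 0.1151]
```

View pics/a.png

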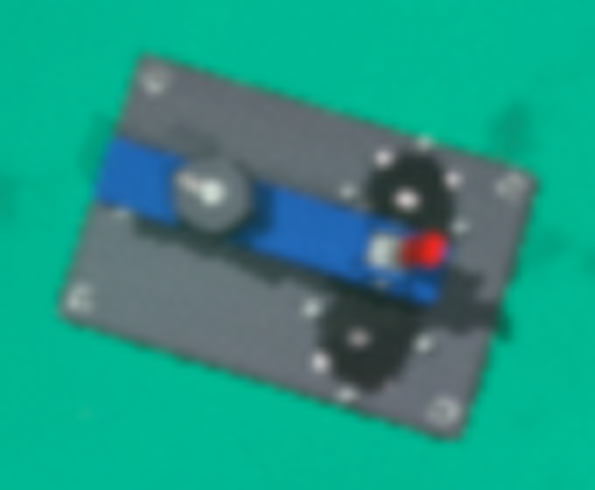

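View pics/b.png

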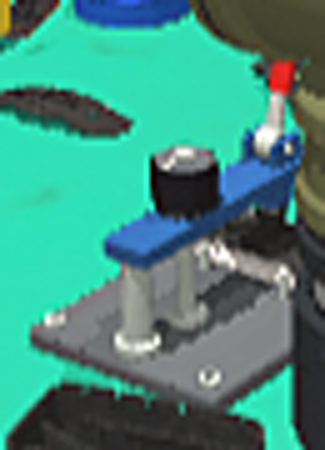

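The top crop gives the clamp's y axis as about (0.30,0.954), with the nut at crop (210,192) and the lever upright at (425,250). The side crop shows the nut and the open lever. Next I'll fit the nut's position and hex angle to both pictures.

```bash
cat > fit.py <<'E'
from h import *
from scipy.optimize import minimize
np.set_printoptions(precision=4,suppress=True)
cs={n:[cam(n) for _ in range(3)] for n in ("top","side")}
S=8
yv=np.array([.3007,.9537]);nut=np.array([.519,-.0467])+.04*yv
rois={"top":(248,206,26,24),"side":(268,204,30,30)}
tiles=[]
al={}
for n,l in cs.items():
    f=np.mean([c["frame"].astype(float) for c in l],0);x,y,w,h=rois[n]
    g=f[y:y+h,x:x+w];al[n]=g
    t=np.clip(g*(1.5 if n=="top" else 3),0,255).astype(np.uint8)[:,:,::-1]
    tiles.append(cv2.resize(t,(390,360),interpolation=cv2.INTER_CUBIC))
cv2.imwrite("pics/nut.png",np.hstack(tiles))
def model(n,p):
    cx,cy,zc,th=p;c=cs[n][0];x,y,w,h=rois[n]
    a=th+np.pi/6+np.arange(6)*np.pi/3;R=.021
    V=[[cx+R*np.cos(q),cy+R*np.sin(q),zc+d] for d in(-.014,.014) for q in a]
    uv=proj(c,V);uv=(uv-[x,y]+.5)*S-.5
    m=np.zeros((h*S,w*S),np.uint8);cv2.fillConvexPoly(m,cv2.convexHull(np.round(uv*16).astype(np.int32)),255,shift=4)
    return cv2.resize(m,(w,h),interpolation=cv2.INTER_AREA)/255.
def alpha(n):
    g=al[n];ch=g.max(2)-g.min(2);return np.clip(1-ch/130.,0,1)
A={n:alpha(n) for n in al}
def cost(p,n):
    m=model(n,p);d=cv2.dilate((m>0).astype(np.uint8),np.ones((3,3)))>0  # near silhouette
    return ((m-A[n])[d]**2).sum()
for n in ("side","top"):
    print(n,np.round(A[n][::3,::2],1) if 0 else "")
    for th in np.radians(np.arange(0,60,6)):
        best=min((minimize(lambda q:cost([q[0],q[1],.104+q[2] if n=="side" else .104,th],n),[nut[0],nut[1],0],method="Nelder-Mead",options=dict(initial_simplex=[[nut[0],nut[1],0],[nut[0]+.006,nut[1],0],[nut[0],nut[1]+.006,0],[nut[0],nut[1],.005]],maxiter=120)) for _ in (0,)),key=lambda r:r.fun)
        print(round(np.degrees(th)),round(best.fun,3),best.x)
E
python3 fit.py
```

```text
side 
0 8.872 [ 0.5309 -0.0085  0.0002]
6 8.317 [ 0.5302 -0.0073  0.0009]
12 7.22 [ 0.5306 -0.0075  0.0005]
18 6.5 [ 0.5279 -0.0012  0.0039]
24 6.048 [ 0.5306 -0.0073  0.0008]
30 4.86 [ 0.5308 -0.0079  0.0002]
36 5.626 [ 0.5301 -0.0065  0.0015]
42 6.921 [ 0.5307 -0.008   0.0004]
48 8.133 [ 0.5317 -0.0102 -0.0008]
54 8.622 [ 0.5306 -0.0082  0.0004]
top 
0 30.766 [ 0.5331 -0.0142  0.0025]
6 31.387 [ 0.5301 -0.0135  0.0035]
12 33.209 [ 0.5327 -0.0153  0.0032]
18 33.674 [ 0.5315 -0.0161  0.0034]
24 33.505 [ 0.535  -0.0143  0.0026]
30 33.706 [ 0.5317 -0.0153  0.0028]
36 32.506 [ 0.5318 -0.0154  0.0027]
42 32.988 [ 0.5321 -0.0147  0.0034]
48 32.996 [ 0.5315 -0.0137  0.0029]
54 30.208 [ 0.5301 -0.0138  0.0028]
```

View pics/nut.png

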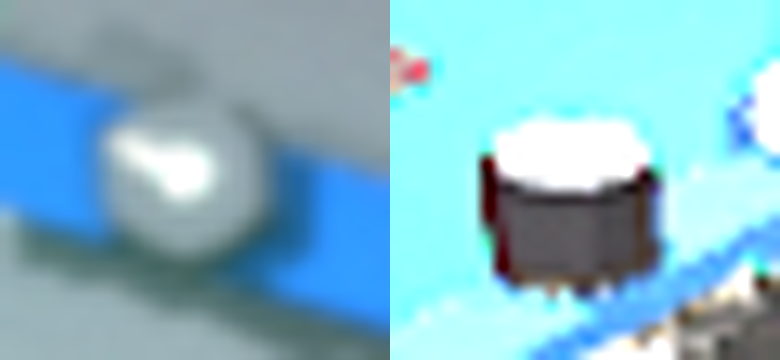

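The side picture shows facet edges that put the flats at about 33° (mod 60°), and the top picture's mark at (112,138) points along a corner at about 63°, which agrees. The nut is near (0.531,-0.010). I'll go above it with the tool's y axis at 93°.

move_arm(steps=[[0,-20,20,5],[26,-50,20,5],[26,-50,0,5],[26,-50,0,5],[26,-50,0,2.7]], claw=80)

```text
time: 2.12
tcp_pos: [0.3231, 0.3906, 0.2453]
orientation: [[-0.998, -0.056, 0.001], [-0.056, 0.998, 0.001], [-0.001, 0.0, -1.0]]
ft_force: [1.6, -0.4, -0.1]
grip_width: 0.0681
grasp_force: 0.0
```

move_arm(steps=[[26,-50,0,0],[26,-50,0,0],[26,-50,0,0],[26,-50,0,0],[26,-50,0,0]])

```text
time: 2.75
tcp_pos: [0.4531, 0.1405, 0.2454]
orientation: [[-0.999, -0.053, 0.001], [-0.053, 0.999, 0.0], [-0.001, 0.0, -1.0]]
ft_force: [0.3, 0.7, 0.2]
grip_width: 0.0684
grasp_force: 0.0
```

```bash
python3 - <<'E'
from h import *
np.set_printoptions(precision=4,suppress=True)
c=cam("top");b=cam("side")
o=np.array([230,190])
for p in ((145,55),(540,182),(62,315),(458,440),(301,248)): print(at_height(c,np.array(p)/7-.5+o,.014))
print("stud",at_height(c,np.array((210,192))/7-.5+o,.122))
for n,cc in (("top",c),("side",b)):
  P,uv=cloud(cc);f=cc["frame"][uv[:,1],uv[:,0]].astype(int)
  m=(abs(P[:,0]-.531)<.025)&(abs(P[:,1]+.01)<.025)&(P[:,2]>.1)&(P[:,2]<.13)
  Q=P[m];t=Q[Q[:,2]>.112]; print(n,len(Q),len(t),(t.min(0)+t.max(0))/2 if len(t) else 0,np.median(t,0) if len(t) else 0)
s=status.state();print(s["tcp_pos"],s["orientation"],s["ft_force"],s["moment"])
x=np.hstack([cv2.resize(c["frame"][190:260,230:315],(400,330)),cv2.resize(b["frame"][150:260,230:340],(400,400))[:330]])
cv2.imwrite("pics/c.png",x[:,:,::-1])
E
```

```text
[0.615  0.0257 0.014 ]
[ 0.5505 -0.1717  0.014 ]
[0.4846 0.0653 0.014 ]
[ 0.4227 -0.1297  0.014 ]
[ 0.5176 -0.0526  0.014 ]
stud [ 0.5313 -0.0123  0.122 ]
top 116 111 [ 0.5319 -0.012   0.1182] [ 0.5309 -0.0137  0.119 ]
side 130 78 [ 0.533  -0.01    0.1179] [ 0.53   -0.0068  0.1166]
[0.4542 0.1382 0.2452] [[-0.9989 -0.0466  0.0008]
 [-0.0466  0.9989 -0.0013]
 [-0.0007 -0.0014 -1.    ]] [-0.6209  0.1274 -0.7777] [0.0067 0.0717 0.015 ]
```

move_arm(steps=[[25,-49,0,0],[26,-50,0,0],[26,-50,0,0],[0,0,-10,0],[0,0,-30,0]])

```text
time: 3.48
tcp_pos: [0.5307, -0.0064, 0.2063]
orientation: [[-0.999, -0.053, 0.004], [-0.053, 0.999, 0.0], [-0.004, 0.0, -1.0]]
ft_force: [0.5, 0.3, -0.0]
grip_width: 0.0685
grasp_force: 0.0
```

move_arm(steps=[[0,0,-35,0],[0,0,-30,0],[0,0,-10,0],[0,0,0,0],[0,0,0,0]])

```text
time: 4.1
tcp_pos: [0.5305, -0.0066, 0.1318]
orientation: [[-0.999, -0.054, 0.003], [-0.054, 0.999, -0.0], [-0.003, -0.0, -1.0]]
ft_force: [-0.7, -0.2, 0.3]
grip_width: 0.0682
grasp_force: 0.0
```

```bash
python3 - <<'E'
from h import *
s=status.state();print(s["tcp_pos"],s["orientation"],s["ft_force"],s["moment"])
b=cam("side");c=cam("top")
x=np.hstack([cv2.resize(b["frame"][165:260,235:335],(420,400),interpolation=cv2.INTER_CUBIC),cv2.resize(c["frame"][180:270,225:315],(380,400),interpolation=cv2.INTER_CUBIC)])
cv2.imwrite("pics/d.png",x[:,:,::-1])
E
```

```text
[ 0.53053844 -0.00655397  0.13175742] [[-9.98545462e-01 -5.38459975e-02  2.75126956e-03]
 [-5.38467659e-02  9.98549189e-01 -2.05935684e-04]
 [-2.73618918e-03 -3.53783111e-04 -9.99996194e-01]] [-0.68861934 -0.16381325  0.32615045] [-0.03268856  0.02476876 -0.01108832]
```

View pics/d.png

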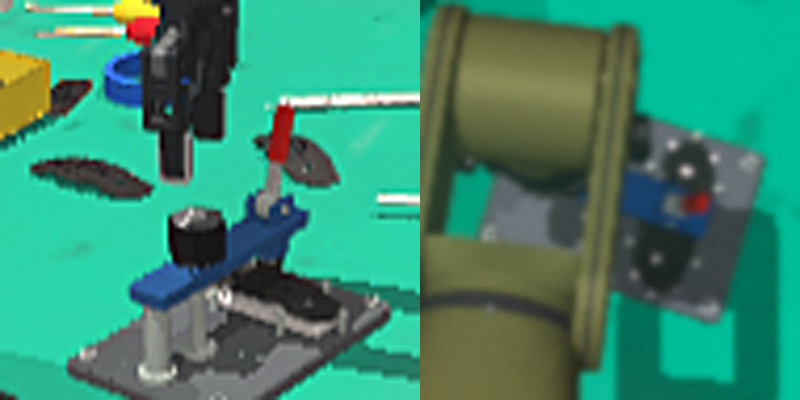

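The side half shows the open lever. The fingers are above the nut, which is at (197,235), and the way down is free.

move_arm(steps=[[1,-4,-15,0],[0,0,-15,0],[0,0,-8,0],[0,0,0,0],[0,0,0,0]])

```text
time: 4.82
tcp_pos: [0.5307, -0.0108, 0.0922]
orientation: [[-0.999, -0.053, 0.0], [-0.053, 0.999, -0.0], [-0.0, -0.0, -1.0]]
ft_force: [-1.1, -0.4, -1.3]
grip_width: 0.0689
grasp_force: 0.0
```

move_arm(steps=[[0,0,0,0],[0,0,0,0],[0,0,0,0],[0,0,0,0],[0,0,0,0]], claw=49)

```text
time: 5.45
tcp_pos: [0.5305, -0.0109, 0.092]
orientation: [[-0.999, -0.053, -0.0], [-0.053, 0.999, -0.0], [0.0, -0.0, -1.0]]
ft_force: [0.2, -0.1, 0.1]
grip_width: 0.0419
grasp_force: 0.0
```

move_arm(steps=[[0,0,0,0],[0,0,0,0],[0,0,0,0],[0,0,0,0],[0,0,0,0]], claw=45)

```text
time: 6.08
tcp_pos: [0.5305, -0.0108, 0.092]
orientation: [[-0.999, -0.053, -0.0], [-0.053, 0.999, -0.0], [0.0, -0.0, -1.0]]
ft_force: [-0.6, 0.2, 0.7]
grip_width: 0.0382
grasp_force: 0.0
```

```bash
cat > s.py <<'E'
from cell import status
import numpy as np
np.set_printoptions(precision=4,suppress=True)
s=status.state()
for k in ("time","tcp_pos","ft_force","moment","grip_width","grasp_force","joint_torque","qpos"):print(k,np.round(s[k],4))
o=np.array(s["orientation"]);print("yaw",np.degrees(np.arctan2(o[1,1],o[0,1])))
E
python3 s.py
```

```text
time 6.075
tcp_pos [ 0.5305 -0.0108  0.092 ]
ft_force [-0.5776  0.1957  0.6873]
moment [-0.0018  0.011  -0.0223]
grip_width 0.0382
grasp_force 0.0
joint_torque [ -0.0009 -31.8519 -33.7587  -0.0003   0.       0.    ]
qpos [-0.1216 -0.0408  2.0182 -0.      1.1642 -1.7458]
yaw 93.057670169695
```

move_arm(steps=[[0,0,0,0],[0,0,0,0],[0,0,0,0],[0,0,0,0],[0,0,0,0]], claw=30)

```text
time: 6.7
tcp_pos: [0.5305, -0.0108, 0.092]
orientation: [[-0.999, -0.053, 0.0], [-0.053, 0.999, 0.0], [-0.0, 0.0, -1.0]]
ft_force: [-0.5, -0.1, -0.6]
grip_width: 0.0256
grasp_force: 0.0
```

```bash
python3 s.py
```

```text
time 6.7
tcp_pos [ 0.5305 -0.0108  0.092 ]
ft_force [-0.4703 -0.0848 -0.6286]
moment [ 0.0256 -0.0321 -0.0497]
grip_width 0.0256
grasp_force 0.0
joint_torque [ -0.0003 -31.8546 -33.7597  -0.0003   0.0002  -0.    ]
qpos [-0.1216 -0.0408  2.0181  0.      1.1642 -1.7458]
yaw 93.05795976832323
```

```bash
python3 - <<'E'
from h import *
b=cam("side")
cv2.imwrite("pics/e.png",cv2.resize(b["frame"][165:255,245:335],(600,600),interpolation=cv2.INTER_CUBIC)[:,:,::-1])
E
```

```text
(no output)
```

View pics/e.png

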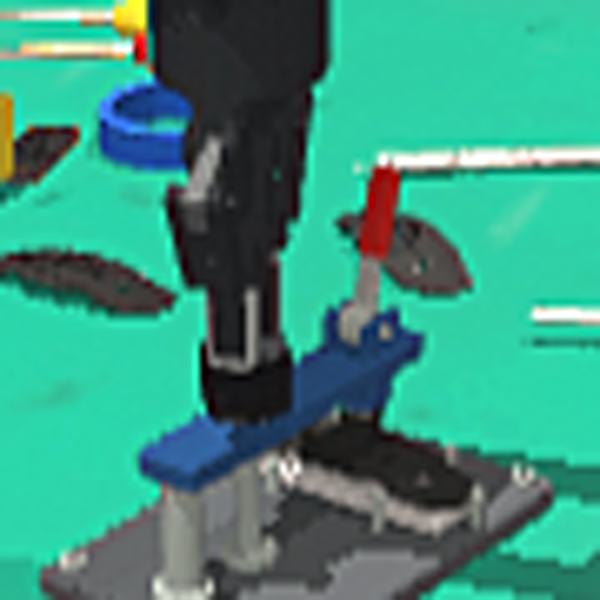

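```bash
python3 - <<'E'
from h import *
np.set_printoptions(precision=4,suppress=True)
b=cam("side")
P,uv=cloud(b);f=b["frame"][uv[:,1],uv[:,0]]
for u in (279,281,283,285,288):
    m=(uv[:,0]==u)&(uv[:,1]>205)&(uv[:,1]<232)
    for q,w,g in zip(P[m],uv[m],f[m]): print(w,q,g)
E
```

```text
[279 206] [0.5203 0.0364 0.1725] [33 34 35]
[279 207] [0.5221 0.0319 0.1673] [32 34 34]
[279 208] [0.5202 0.037  0.1667] [31 32 32]
[279 209] [0.5279 0.0174 0.1541] [34 34 34]
[279 210] [0.5302 0.0117 0.1483] [34 36 38]
[279 211] [0.5303 0.0117 0.1451] [33 36 37]
[279 212] [0.5273 0.0194 0.1458] [35 37 38]
[279 213] [0.53   0.0128 0.1394] [34 35 37]
[279 214] [0.5297 0.0137 0.1367] [34 35 37]
[279 215] [0.531  0.0103 0.1319] [36 37 39]
[279 216] [0.5312 0.01   0.1286] [32 33 34]
[279 217] [0.5293 0.015  0.128 ] [28 30 32]
[279 218] [0.5287 0.0168 0.1258] [67 66 66]
[279 219] [0.5289 0.0164 0.1224] [111 112 108]
[279 220] [0.5311 0.011  0.1165] [69 68 67]
[279 221] [0.531  0.0114 0.1135] [15 14 16]
[279 222] [0.5322 0.0085 0.1088] [20 20 21]
[279 223] [0.5328 0.0071 0.1049] [22 20 22]
[279 224] [0.5337 0.0048 0.1005] [23 21 24]
[279 225] [0.5325 0.0081 0.099 ] [23 21 22]
[279 226] [0.5322 0.009  0.0963] [23 21 21]
[279 227] [0.5345 0.0034 0.0901] [37 37 36]
[279 228] [0.5328 0.0078 0.0892] [ 56  81 118]
[279 229] [0.5334 0.0064 0.0852] [ 48  97 159]
[279 230] [0.5312 0.0122 0.0851] [2
[... 4120 characters left out ...]
[ 0.6014 -0.2541 -0.0037] [ 31 100  83]
[288 218] [ 0.5112 -0.0094  0.1166] [22 53 43]
[288 219] [ 0.5113 -0.0097  0.1133] [20 17 26]
[288 220] [ 0.5108 -0.0082  0.1109] [26 28 39]
[288 221] [ 0.5116 -0.0101  0.1067] [24 30 40]
[288 222] [ 0.5124 -0.0124  0.1023] [26 31 40]
[288 223] [ 0.5131 -0.0142  0.0982] [24 31 40]
[288 224] [ 0.5126 -0.0127  0.0957] [24 30 38]
[288 225] [ 0.5134 -0.0146  0.0915] [26 31 38]
[288 226] [ 0.5128 -0.0129  0.0891] [27 41 61]
[288 227] [ 0.5151 -0.0193  0.0825] [32 61 98]
[288 228] [ 0.515  -0.0187  0.0795] [ 33  61 100]
[288 229] [ 0.5152 -0.0192  0.076 ] [28 58 98]
[288 230] [ 0.5126 -0.0121  0.0765] [39 57 82]
[288 231] [ 0.5426 -0.0934  0.0292] [52 48 40]
```

The side view shows the fingertips ending at about row 365 of the crop (z ≈ 0.12), just above the nut's top, so they closed over the nut with nothing between them. I'll reopen a little and lower gently while watching the force.

move_arm(steps=[[0,0,5,0],[0,0,0,0],[0,0,0,0],[0,0,0,0],[0,0,0,0]], claw=60)

```text
time: 7.42
tcp_pos: [0.5304, -0.0108, 0.0969]
orientation: [[-0.999, -0.053, -0.0], [-0.053, 0.999, -0.0], [0.0, 0.0, -1.0]]
ft_force: [-0.2, -0.2, -0.1]
grip_width: 0.0511
grasp_force: 0.0
```

move_arm(steps=[[0,0,-5,0],[0,0,-3,0],[0,0,-3,0],[0,0,0,0],[0,0,0,0]])

```text
time: 8.05
tcp_pos: [0.5306, -0.0108, 0.0861]
orientation: [[-0.999, -0.053, 0.0], [-0.053, 0.999, -0.0], [-0.0, -0.0, -1.0]]
ft_force: [-0.8, 0.2, 0.1]
grip_width: 0.0511
grasp_force: 0.0
```

```bash
python3 - <<'E'
from h import *
np.set_printoptions(precision=4,suppress=True)
s=status.state();print(s["tcp_pos"],s["ft_force"],s["grip_width"])
b=cam("side")
P,uv=cloud(b);f=b["frame"][uv[:,1],uv[:,0]].astype(int).mean(1)
for u in (275,277,279,281):
    m=(uv[:,0]==u)&(uv[:,1]>208)&(uv[:,1]<230)
    print(u,*[f"{w[1]}:{q[1]*1000:.0f},{q[2]*1000:.0f},{g:.0f}" for q,w,g in zip(P[m],uv[m],f[m])])
cv2.imwrite("pics/f.png",cv2.resize(b["frame"][165:255,245:335],(600,600),interpolation=cv2.INTER_CUBIC)[:,:,::-1])
E
```

```text
[ 0.5306 -0.0108  0.0861] [-0.824   0.1925  0.0658] 0.05111711952857913
275 209:48,167,36 210:51,166,31 211:52,163,24 212:28,148,24 213:31,147,18 214:33,145,18 215:31,140,16 216:28,136,16 217:34,136,17 218:29,130,17 219:30,128,14 220:35,127,46 221:30,122,105 222:25,116,110 223:-7,96,32 224:-5,93,53 225:-10,87,115 226:-170,-1,159 227:-2,85,128 228:6,86,106 229:9,85,105
277 209:49,169,37 210:51,167,34 211:53,165,34 212:33,152,36 213:24,144,35 214:26,142,34 215:30,141,36 216:32,139,35 217:33,136,35 218:27,130,35 219:26,126,31 220:30,126,26 221:31,123,82 222:21,115,130 223:6,103,40 224:9,102,21 225:5,96,24 226:7,94,20 227:7,91,24 228:4,86,71 229:13,88,115
279 209:46,168,33 210:43,164,30 211:46,162,26 212:30,151,26 213:31,149,28 214:31,146,28 215:31,142,26 216:31,139,27 217:27,134,26 218:29,132,28 219:30,130,26 220:29,126,19 221:31,124,60 222:26,118,106 223:5,104,67 224:5,101,15 225:9,100,21 226:7,95,19 227:8,93,35 228:5,88,57 229:9,87,52
281 209:28,160,34 210:29,157,49 211:27,154,105 212:26,150,144 213:22,145,140 214:25,143,135 215:24,140,136 216:20,135,141 217:27,135,144 218:24,130,146 219:26,128,147 220:25,124,148 221:18,118,149 222:21,116,135 223:6,105,71 224:6,102,16 225:10,101,23 226:8,97,22 227:6,93,32 228:9,91,56 229:5,85,57
```

View pics/f.png

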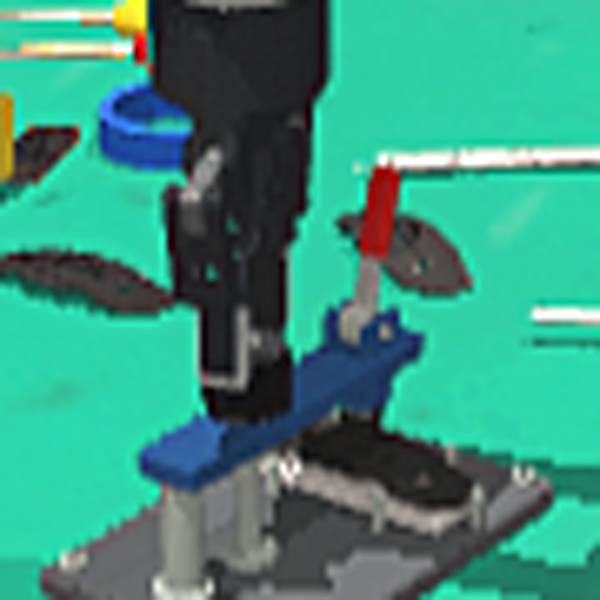

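The fingertip's lower edge (crop row 385) is at z ≈ 0.115 with the TCP reading 0.086, so the tips really sit about 28 mm higher than reported at this opening. I'll lower further while watching the force.

move_arm(steps=[[0,0,-4,0],[0,0,-4,0],[0,0,-3,0],[0,0,0,0],[0,0,0,0]])

```text
time: 8.72
tcp_pos: [0.5306, -0.0108, 0.0751]
orientation: [[-0.999, -0.053, 0.0], [-0.053, 0.999, -0.0], [-0.0, -0.0, -1.0]]
ft_force: [0.5, 0.4, -0.7]
grip_width: 0.0512
grasp_force: 0.0
```

move_arm(steps=[[0,0,-2,0],[0,0,-2,0],[0,0,-1,0],[0,0,0,0],[0,0,0,0]])

```text
time: 9.35
tcp_pos: [0.5305, -0.0108, 0.0701]
orientation: [[-0.999, -0.053, 0.0], [-0.053, 0.999, -0.0], [-0.0, -0.0, -1.0]]
ft_force: [0.4, -0.9, 0.1]
grip_width: 0.051
grasp_force: 0.0
```

move_arm(steps=[[0,0,0,0],[0,0,0,0],[0,0,0,0],[0,0,0,0],[0,0,0,0]], claw=47)

```text
time: 9.98
tcp_pos: [0.5306, -0.0119, 0.0704]
orientation: [[-0.999, -0.054, 0.0], [-0.054, 0.999, -0.002], [-0.0, -0.002, -1.0]]
ft_force: [-1.2, -4.0, 1.5]
grip_width: 0.0405
grasp_force: 2.5
```

```bash
python3 s.py
```

```text
time 9.975
tcp_pos [ 0.5306 -0.0119  0.0704]
ft_force [-1.1739 -4.0173  1.4843]
moment [-0.85    0.1413  0.075 ]
grip_width 0.0405
grasp_force 2.5116
joint_torque [  2.6929 -31.6051 -32.4103   1.2497  -0.094    0.0151]
qpos [-0.1225 -0.0144  2.0324 -0.0023  1.1231 -1.7458]
yaw 93.06799358740321
```

move_arm(steps=[[0,-2.5,0,0],[0,0,0,0],[0,0,0,0],[0,0,0,0],[0,0,0,0]])

```text
time: 10.6
tcp_pos: [0.5305, -0.0132, 0.07]
orientation: [[-0.999, -0.053, -0.0], [-0.053, 0.999, 0.0], [-0.0, 0.0, -1.0]]
ft_force: [0.4, 0.5, -0.2]
grip_width: 0.04
grasp_force: 0.0
```

move_arm(steps=[[0,0,0,0],[0,0,0,0],[0,0,0,0],[0,0,0,0],[0,0,0,0]], claw=40)

```text
time: 11.22
tcp_pos: [0.5306, -0.014, 0.0704]
orientation: [[-0.999, -0.054, 0.0], [-0.054, 0.999, -0.001], [-0.0, -0.001, -1.0]]
ft_force: [-2.6, -5.2, 4.6]
grip_width: 0.0352
grasp_force: 46.6
```

```bash
python3 s.py
```

```text
time 11.225
tcp_pos [ 0.5306 -0.014   0.0704]
ft_force [-2.6436 -5.188   4.6391]
moment [-0.7793  0.4202  0.3259]
grip_width 0.0352
grasp_force 46.6139
joint_torque [  2.2653 -30.5663 -31.947    1.3462  -0.4498   0.305 ]
qpos [-0.1267 -0.0143  2.0322 -0.0014  1.1234 -1.7507]
yaw 93.08133427551785
```

move_arm(steps=[[-0.5,-1,-0.2,-2],[0,0,-0.2,-3],[0,0,-0.2,-3],[0,0,-0.2,-3],[0,0,-0.2,-3]])

```text
time: 11.85
tcp_pos: [0.5306, -0.0138, 0.0694]
orientation: [[-0.981, 0.192, 0.001], [0.192, 0.981, 0.001], [-0.001, 0.001, -1.0]]
ft_force: [0.1, 0.7, 2.2]
grip_width: 0.0352
grasp_force: 46.7
```

```bash
python3 s.py
```

```text
time 11.85
tcp_pos [ 0.5306 -0.0138  0.0694]
ft_force [0.073  0.6751 2.212 ]
moment [-0.1049  0.0077  0.3311]
grip_width 0.0352
grasp_force 46.6547
joint_torque [ -0.1048 -30.7227 -31.3783   0.2905  -0.0568  -0.0251]
qpos [-0.1278 -0.0139  2.0338  0.0014  1.1204 -1.5056]
yaw 78.90551260273483
```

move_arm(steps=[[0,0,-0.2,-2],[0,0,-0.1,-2],[0,0,-0.1,-2],[0,0,-0.1,-2],[0,0,-0.1,-2]])

```text
time: 12.48
tcp_pos: [0.5306, -0.0137, 0.0687]
orientation: [[-0.933, 0.36, 0.001], [0.36, 0.933, 0.001], [-0.001, 0.002, -1.0]]
ft_force: [3.4, 4.0, 4.5]
grip_width: 0.035
grasp_force: 46.8
```

```bash
python3 s.py
```

```text
time 12.475
tcp_pos [ 0.5306 -0.0137  0.0687]
ft_force [3.3739 4.0448 4.4635]
moment [ 0.8019 -0.4123  0.3239]
grip_width 0.035
grasp_force 46.7886
joint_torque [ -2.9438 -30.1334 -29.8086  -1.1088   0.5159   0.0886]
qpos [-0.1278 -0.013   2.0342  0.0016  1.1191 -1.3313]
yaw 68.91456051125563
```

move_arm(steps=[[0.4,0.6,0,-2],[0,0,0,-2],[0,0,-0.2,-2],[0,0,-0.1,-2],[0,0,-0.1,-2]])

```text
time: 13.1
tcp_pos: [0.5306, -0.0136, 0.068]
orientation: [[-0.856, 0.516, 0.001], [0.516, 0.856, 0.0], [-0.0, 0.001, -1.0]]
ft_force: [3.0, 4.0, 3.9]
grip_width: 0.0353
grasp_force: 46.8
```

```bash
python3 s.py
```

```text
time 13.1
tcp_pos [ 0.5306 -0.0136  0.068 ]
ft_force [3.0343 4.0101 3.8732]
moment [ 0.7386 -0.5497  0.3373]
grip_width 0.0353
grasp_force 46.7665
joint_torque [ -2.5726 -30.5327 -29.8189  -0.9863   0.7424   0.0929]
qpos [-0.127  -0.0115  2.034   0.0005  1.1185 -1.1555]
yaw 58.920138085206844
```

move_arm(steps=[[0,0,-0.2,-2],[0,0,-0.1,-2],[0,0,-0.2,-2],[0,0,-0.1,-2],[0,0,-0.1,-2]])

```text
time: 13.72
tcp_pos: [0.5307, -0.0135, 0.0673]
orientation: [[-0.754, 0.657, 0.001], [0.657, 0.754, 0.001], [-0.0, 0.001, -1.0]]
ft_force: [3.8, 4.7, 3.5]
grip_width: 0.0351
grasp_force: 46.7
```

```bash
python3 s.py
```

```text
time 13.725
tcp_pos [ 0.5307 -0.0135  0.0673]
ft_force [3.8124 4.7386 3.4527]
moment [ 0.8161 -0.6167  0.3655]
grip_width 0.0351
grasp_force 46.7065
joint_torque [ -2.8067 -30.6328 -29.7456  -1.0889   0.8202   0.0944]
qpos [-0.1269 -0.0106  2.0344  0.0007  1.117  -0.9811]
yaw 48.922067846848776
```

move_arm(steps=[[0.4,0.6,-0.1,-2],[0,0,-0.1,-2],[0,0,-0.2,-2],[0,0,-0.1,-2],[0,0,-0.1,-2]])

```text
time: 14.35
tcp_pos: [0.5308, -0.0133, 0.0666]
orientation: [[-0.628, 0.778, 0.0], [0.778, 0.628, -0.0], [-0.0, -0.0, -1.0]]
ft_force: [2.5, 1.0, 2.0]
grip_width: 0.0349
grasp_force: 46.7
```

```bash
python3 s.py
```

```text
time 14.35
tcp_pos [ 0.5308 -0.0133  0.0666]
ft_force [2.5059 0.9931 1.9557]
moment [ 0.1897 -0.4893  0.3923]
grip_width 0.0349
grasp_force 46.7046
joint_torque [ -0.9932 -30.8882 -30.0533  -0.2628   0.764    0.0934]
qpos [-0.126  -0.009   2.0341 -0.0004  1.1163 -0.8052]
yaw 38.926248891053035
```

move_arm(steps=[[0,0,-0.1,-1],[0,0,-0.1,-1],[0,0,-0.1,-1],[0,0,0,-1],[0,0,-0.1,-1]])

```text
time: 14.98
tcp_pos: [0.5309, -0.0133, 0.0663]
orientation: [[-0.559, 0.829, 0.0], [0.829, 0.559, -0.0], [-0.0, -0.0, -1.0]]
ft_force: [4.1, 0.9, 1.8]
grip_width: 0.0347
grasp_force: 46.6
```

```bash
python3 s.py|grep -E "force|moment|yaw"
```

```text
ft_force [4.0503 0.9204 1.7536]
moment [-0.0007 -0.6166  0.2716]
grasp_force 46.6103
yaw 33.99456094875031
```

move_arm(steps=[[0,0,-0.1,-1],[0,0,-0.1,-1],[0,0,-0.1,-1],[0,0,0,-1],[0,0,-0.1,-1]])

```text
time: 15.6
tcp_pos: [0.5309, -0.0132, 0.066]
orientation: [[-0.485, 0.875, 0.0], [0.875, 0.485, -0.0], [-0.0, 0.0, -1.0]]
ft_force: [5.1, -0.5, 1.4]
grip_width: 0.0351
grasp_force: 46.5
```

```bash
python3 s.py|grep -E "force|moment|yaw"
```

```text
ft_force [ 5.1056 -0.5332  1.3528]
moment [-0.0772 -0.7784  0.3263]
grasp_force 46.5271
yaw 28.994215009457225
```

move_arm(steps=[[0.8,0,-0.1,-1.5],[0,0,-0.1,-1.5],[0,0,-0.1,-1.5],[0,0,-0.1,-1.5],[0,0,-0.1,-1.5]])

```text
time: 16.23
tcp_pos: [0.5311, -0.0131, 0.0654]
orientation: [[-0.366, 0.931, -0.001], [0.931, 0.366, -0.0], [0.0, -0.001, -1.0]]
ft_force: [-1.4, -0.8, 5.4]
grip_width: 0.0354
grasp_force: 46.9
```

```bash
python3 s.py|grep -E "force|moment|yaw|qpos"
```

```text
ft_force [-1.4419 -0.7982  5.4489]
moment [-0.0695  0.0389  0.3104]
grasp_force 46.8839
qpos [-0.1257 -0.0059  2.0333 -0.0002  1.1155 -0.5002]
yaw 21.460649534112115
```

move_arm(steps=[[0,0,-0.1,-1.5],[0,0,-0.1,-1.5],[0,0,-0.1,-1.5],[0,0,-0.1,-1.5],[0,0,-0.1,-1.5]])

```text
time: 16.85
tcp_pos: [0.5312, -0.0131, 0.0649]
orientation: [[-0.241, 0.97, -0.001], [0.97, 0.241, 0.0], [0.0, -0.001, -1.0]]
ft_force: [-1.2, -0.8, 5.3]
grip_width: 0.0353
grasp_force: 46.9
```

```bash
python3 s.py|grep -E "force|moment|yaw|qpos"
```

```text
ft_force [-1.1912 -0.7609  5.3032]
moment [-0.1257  0.1095  0.2961]
grasp_force 46.9038
qpos [-0.1257 -0.0051  2.0336 -0.0001  1.1142 -0.3693]
yaw 13.960406269660506
```

move_arm(steps=[[0,0,0,-1.5],[0,0,-0.1,-1.5],[0,0,-0.1,-1.5],[0,0,-0.1,-1.5],[0,0,-0.1,-1.5]])

```text
time: 17.48
tcp_pos: [0.5313, -0.0131, 0.0644]
orientation: [[-0.113, 0.994, -0.001], [0.994, 0.113, 0.0], [0.0, -0.001, -1.0]]
ft_force: [-0.8, 0.8, 5.2]
grip_width: 0.0349
grasp_force: 47.0
```

```bash
python3 s.py|grep -E "force|moment|yaw|qpos"
```

```text
ft_force [-0.7832  0.8172  5.1922]
moment [-0.0294  0.2944  0.3371]
grasp_force 47.0107
qpos [-0.1256 -0.0044  2.0338 -0.      1.1129 -0.2385]
yaw 6.466750973333965
```

move_arm(steps=[[0,0,-0.1,-1.5],[0,0,-0.1,-1.5],[0,0,-0.1,-1.5],[0,0,-0.1,-1.5],[0,0,-0.1,-1.5]])

```text
time: 18.1
tcp_pos: [0.5315, -0.0131, 0.0639]
orientation: [[0.018, 1.0, -0.0], [1.0, -0.018, 0.0], [0.0, -0.0, -1.0]]
ft_force: [-1.8, -0.5, 3.3]
grip_width: 0.0347
grasp_force: 46.9
```

```bash
python3 s.py|grep -E "force|moment|yaw|qpos"
```

```text
ft_force [-1.7629 -0.5247  3.2864]
moment [0.0328 0.3274 0.4108]
grasp_force 46.922
qpos [-0.1257 -0.0037  2.034   0.0001  1.1116 -0.1076]
yaw -1.0398890275805626
```

move_arm(steps=[[0,0,-0.1,-1],[0,0,0,-1],[0,0,-0.1,-1],[0,0,0,-1],[0,0,-0.1,-1]])

```text
time: 18.73
tcp_pos: [0.5315, -0.0131, 0.0635]
orientation: [[0.105, 0.995, -0.0], [0.995, -0.105, 0.0], [0.0, -0.0, -1.0]]
ft_force: [-1.3, -1.0, 3.0]
grip_width: 0.0356
grasp_force: 46.9
```

```bash
python3 s.py|grep -E "force|moment|yaw|qpos"
```

```text
ft_force [-1.2913 -0.973   2.9943]
moment [-0.0015  0.2045  0.4751]
grasp_force 46.8795
qpos [-0.1257 -0.0033  2.0342  0.0001  1.1108 -0.0209]
yaw -6.002916952415944
```

move_arm(steps=[[0,0,-0.1,-1],[0,0,0,-1],[0,0,-0.1,-1],[0,0,0,-1],[0,0,-0.1,-1]])

```text
time: 19.35
tcp_pos: [0.5316, -0.0131, 0.0632]
orientation: [[0.191, 0.982, -0.0], [0.982, -0.191, 0.0], [0.0, -0.0, -1.0]]
ft_force: [0.9, 0.3, -0.4]
grip_width: 0.0348
grasp_force: 46.7
```

```bash
python3 s.py|grep -E "force|moment|yaw|qpos"
```

```text
ft_force [ 0.9313  0.2709 -0.4133]
moment [0.0528 0.0193 0.4706]
grasp_force 46.6697
qpos [-0.1257 -0.0028  2.0344  0.0001  1.1101  0.0664]
yaw -11.005795079518533
```

The torque stepped from 0.33 to a plateau of 0.47 N m, so the foot is firmly down and I stop turning here. I'll release, lift, and close the fingers for the lever.

move_arm(steps=[[0,0,0,0],[0,0,0,0],[0,0,0,0],[0,0,0,0],[0,0,0,0]], claw=70)

```text
time: 19.98
tcp_pos: [0.5317, -0.0131, 0.0635]
orientation: [[0.19, 0.982, 0.0], [0.982, -0.19, -0.0], [0.0, 0.0, -1.0]]
ft_force: [-0.1, -0.2, -0.8]
grip_width: 0.0599
grasp_force: 0.0
```

move_arm(steps=[[0,0,5,0],[0,0,15,0],[0,0,30,0],[0,0,30,0],[0,0,0,-6.5]])

```text
time: 20.6
tcp_pos: [0.5343, -0.0134, 0.1485]
orientation: [[0.303, 0.953, 0.008], [0.953, -0.303, -0.001], [0.001, 0.008, -1.0]]
ft_force: [1.4, -0.2, -0.3]
grip_width: 0.0599
grasp_force: 0.0
```

move_arm(steps=[[0,0,0,0],[0,0,0,0],[0,0,0,0],[0,0,0,0],[0,0,0,0]], claw=0)

```text
time: 21.22
tcp_pos: [0.5315, -0.0131, 0.1432]
orientation: [[0.299, 0.954, -0.0], [0.954, -0.299, 0.0], [-0.0, -0.0, -1.0]]
ft_force: [0.7, 0.5, -0.6]
grip_width: -0.0001
grasp_force: 0.0
```

```bash
python3 s.py|grep -E "tcp|force|width|yaw"; python3 - <<'E'
from h import *
np.set_printoptions(precision=4,suppress=True)
b=cam("side");c=cam("top")
for n,cc in (("side",b),("top",c)):
    for k in ("lever_hinge","lever_grip"):
        for d in landmark_of(n,k)[:1]:
            uv=np.array(d["location"])*[560,420];print(n,k,d["score"],uv,at_depth(cc,uv,cc["z_map"][int(uv[1]),int(uv[0])]))
    P,uv=cloud(cc);f=cc["frame"][uv[:,1],uv[:,0]].astype(int)
    box=(abs(P[:,0]-.505)<.05)&(abs(P[:,1]+.1)<.05)
    red=box&(f[:,0]>1.8*f[:,2])&(f[:,0]>1.8*f[:,1])&(P[:,2]>.06)
    Q=P[red];print(n,"red",len(Q),np.median(Q,0),Q.min(0),Q.max(0))
    blue=box&(f[:,2]>f[:,0]*1.8)&(f[:,2]>f[:,1]*1.3)&(P[:,2]>.06);Q=P[blue];print("blue z",np.percentile(Q[:,2],[10,50,90,97]))
    g=(abs(P[:,0]-.531)<.04)&(abs(P[:,1]+.013)<.04)&(P[:,2]>.115)&(P[:,2]<.25);Q=P[g]
    if len(Q):print(n,"finger low",np.sort(Q[:,2])[:12],Q[Q[:,2]<np.sort(Q[:,2])[10]].mean(0))
cv2.imwrite("pics/g.png",cv2.resize(b["frame"][160:250,245:335],(600,600),interpolation=cv2.INTER_CUBIC)[:,:,::-1])
E
```

```text
tcp_pos [ 0.5315 -0.0131  0.1432]
ft_force [ 0.744   0.5261 -0.5783]
grip_width -0.0001
grasp_force 0.0
yaw -17.42536009455713
side lever_hinge 0.71 [297.416 212.898] [ 0.5142 -0.1011  0.0921]
side lever_grip 0.69 [304.92  197.988] [ 0.5964 -0.425  -0.0012]
side red 58 [ 0.5025 -0.0969  0.1421] [ 0.4946 -0.1054  0.1221] [ 0.5129 -0.0898  0.1611]
blue z [0.069  0.0777 0.0906 0.0938]
side finger low [0.1163 0.1173 0.1173 0.1186 0.119  0.119  0.1195 0.1196 0.1225 0.1234
 0.1234 0.1239] [ 0.5309 -0.0097  0.1193]
top lever_grip 0.41 [286.384 222.516] [ 0.5165 -0.0988  0.0937]
top red 14 [ 0.5026 -0.1037  0.1608] [ 0.4975 -0.1083  0.1474] [ 0.5076 -0.0992  0.1656]
blue z [0.0759 0.0801 0.0927 0.0972]Traceback (most recent call last):
  File "<stdin>", line 14, in <module>
IndexError: index 10 is out of bounds for axis 0 with size 9
```

```bash
python3 - <<'E'
from h import *
b=cam("side")
P,uv=cloud(b);f=b["frame"][uv[:,1],uv[:,0]].astype(int)
m=(abs(P[:,0]-.531)<.05)&(abs(P[:,1]+.013)<.05)&(P[:,2]>.10)&(P[:,2]<.22)
for z in np.arange(.10,.2,.005):
    k=m&(P[:,2]>=z)&(P[:,2]<z+.005)
    if k.any(): print(round(z,3),k.sum(),P[k].min(0).round(3),P[k].max(0).round(3),uv[k].min(0),uv[k].max(0))
cv2.imwrite("pics/g.png",cv2.resize(b["frame"][160:250,245:335],(600,600),interpolation=cv2.INTER_CUBIC)[:,:,::-1])
E
```

```text
0.1 26 [ 0.514 -0.015  0.1  ] [0.55  0.008 0.105] [275 221] [288 224]
0.105 42 [ 0.513 -0.022  0.105] [0.551 0.012 0.11 ] [275 217] [288 223]
0.11 23 [ 0.517 -0.023  0.11 ] [0.549 0.008 0.114] [276 217] [287 222]
0.115 6 [ 0.528 -0.014  0.116] [ 0.536 -0.007  0.12 ] [280 216] [283 217]
0.12 5 [ 0.528 -0.015  0.12 ] [ 0.536 -0.008  0.123] [280 215] [283 216]
0.125 1 [0.528 0.001 0.125] [0.528 0.001 0.125] [281 216] [281 216]
0.165 6 [ 0.525 -0.015  0.168] [ 0.539 -0.003  0.17 ] [278 200] [284 201]
0.17 6 [ 0.527 -0.005  0.172] [0.541 0.005 0.175] [277 199] [282 201]
0.175 16 [ 0.519 -0.011  0.175] [0.547 0.004 0.18 ] [276 196] [285 200]
0.18 20 [ 0.517 -0.017  0.18 ] [0.548 0.004 0.185] [276 195] [286 198]
0.185 15 [ 0.518 -0.014  0.185] [0.546 0.002 0.19 ] [276 194] [286 196]
0.19 19 [ 0.518 -0.014  0.19 ] [0.547 0.002 0.195] [276 191] [286 195]
0.195 18 [ 0.517 -0.012  0.195] [0.547 0.002 0.2  ] [276 190] [286 193]
```

View pics/g.png

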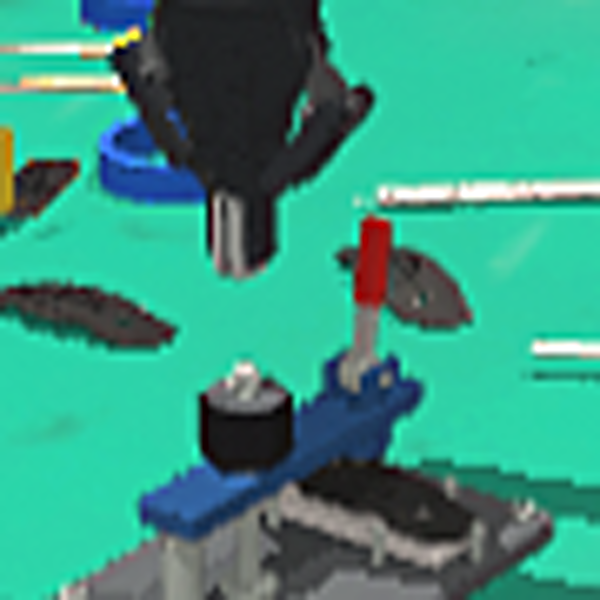

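The crop shows the closed fingertip at (240,275), real z ≈ 0.169, so it sits 26 mm above the reported TCP. The lever is still open at (372,260). I'll approach its inner face.

move_arm(steps=[[-6,-20,0,0],[-8,-25,-6,0],[-6,-20,-10,0],[-1.5,-4,-5,0],[0,0,0,0]])

```text
time: 22.2
tcp_pos: [0.5099, -0.0819, 0.122]
orientation: [[0.3, 0.954, -0.001], [0.954, -0.3, 0.001], [0.0, -0.001, -1.0]]
ft_force: [-0.2, 0.1, -0.5]
grip_width: 0.0
grasp_force: 0.0
```

move_arm(steps=[[-1.5,-4.5,0,0],[-1.4,-4.7,-0.5,0],[-1.6,-5,-1,0],[-1.6,-5,-1.3,0],[0,0,0,0]])

```text
time: 22.82
tcp_pos: [0.5043, -0.1018, 0.1201]
orientation: [[0.3, 0.954, 0.001], [0.954, -0.3, -0.0], [-0.0, 0.001, -1.0]]
ft_force: [0.6, 2.0, 3.7]
grip_width: -0.0001
grasp_force: 1.7
```

```bash
python3 s.py|grep -E "tcp|force|moment"; python3 - <<'E'
from h import *
b=cam("side")
cv2.imwrite("pics/i.png",cv2.resize(b["frame"][160:250,245:335],(600,600),interpolation=cv2.INTER_CUBIC)[:,:,::-1])
E
```

```text
tcp_pos [ 0.5043 -0.1018  0.1201]
ft_force [0.5586 2.0394 3.6676]
moment [ 0.3231 -0.1125  0.0013]
grasp_force 1.703
```

View pics/i.png

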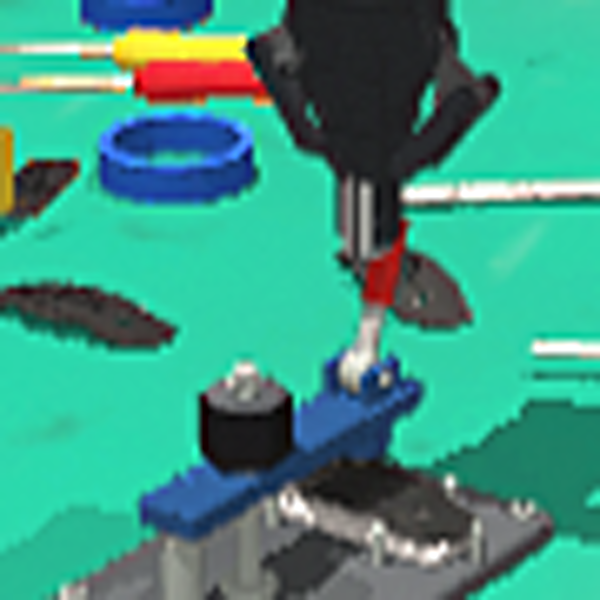

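The tip is on the handle's inner face (crop (385,260)) and the lever has begun to swing. I'll continue along the arc.

move_arm(steps=[[-1.4,-4.5,-1.9,0],[-1.4,-4.5,-2,0],[-1.4,-4.4,-2.9,0],[-1.3,-4.3,-2.9,0],[-1.2,-3.7,-3.4,0]])

```text
time: 23.5
tcp_pos: [0.4976, -0.1237, 0.1073]
orientation: [[0.3, 0.954, 0.001], [0.954, -0.3, -0.002], [-0.001, 0.001, -1.0]]
ft_force: [-0.9, 1.7, 6.2]
grip_width: -0.0001
grasp_force: 2.5
```

move_arm(steps=[[-1.1,-3.6,-3.5,0],[-1,-3.2,-4.3,0],[-0.9,-3,-4.3,0],[-0.7,-2.3,-4.5,0],[-0.7,-2.2,-4.5,0]])

```text
time: 24.12
tcp_pos: [0.4929, -0.1376, 0.0851]
orientation: [[0.3, 0.954, 0.0], [0.954, -0.3, -0.001], [-0.001, 0.0, -1.0]]
ft_force: [0.5, -0.9, 2.8]
grip_width: 0.0001
grasp_force: 1.1
```

```bash
cat > v.py <<'E'
from h import *
np.set_printoptions(precision=4,suppress=True)
u=np.array([-.30,-.954]);H=np.array([.5058,-.0942])
for n in ("side","top"):
    cc=cam(n);P,uv=cloud(cc);f=cc["frame"][uv[:,1],uv[:,0]].astype(int)
    box=(abs(P[:,0]-.49)<.07)&(abs(P[:,1]+.12)<.07)
    red=box&(f[:,0]>1.8*f[:,2])&(f[:,0]>1.8*f[:,1])&(P[:,2]>.05);Q=P[red]
    if len(Q): print(n,len(Q),"s",((Q[:,:2]-H)@u).min(),((Q[:,:2]-H)@u).max(),"z",Q[:,2].min(),np.median(Q[:,2]),Q[:,2].max())
E
python3 s.py|grep -E "time|tcp|force|moment";python3 v.py
```

```text
time 24.125
tcp_pos [ 0.4929 -0.1376  0.0851]
ft_force [ 0.5388 -0.9094  2.8481]
moment [-0.2183 -0.1344  0.0079]
grasp_force 1.0508
side 37 s -0.01098469350363966 0.0653495035784848 z 0.0989720910016414 0.10563619114669394 0.3793201959729011
```

move_arm(steps=[[-0.5,-1.5,-5,0],[-0.4,-1.4,-5,0],[-0.2,-0.6,-5,0],[-0.2,-0.6,-4,0],[0,0,-2,0]])

```text
time: 24.85
tcp_pos: [0.4918, -0.1407, 0.068]
orientation: [[0.3, 0.954, -0.002], [0.954, -0.3, 0.002], [0.001, -0.002, -1.0]]
ft_force: [-14.0, 6.9, 30.1]
grip_width: 0.0004
grasp_force: 14.7
```

```bash
python3 s.py|grep -E "time|tcp|force|moment";python3 v.py
```

```text
time 24.85
tcp_pos [ 0.4918 -0.1407  0.068 ]
ft_force [-13.9536   6.8636  30.1392]
moment [ 1.1354  2.4173 -0.0211]
grasp_force 14.7332
side 37 s 0.010763470745391843 0.06691796798641049 z 0.08749323711798469 0.09399170656616496 0.30083364207908986
```

At the stop (30 N, handle level). I'll lift away and check that the lever stays down.

move_arm(steps=[[0,0,5,0],[0,0,15,0],[0,0,40,0],[0,0,50,0],[5,20,40,0]])

```text
time: 25.58
tcp_pos: [0.4968, -0.1218, 0.2169]
orientation: [[0.302, 0.953, 0.002], [0.953, -0.302, -0.001], [-0.0, 0.002, -1.0]]
ft_force: [1.0, -0.1, -1.0]
grip_width: 0.0002
grasp_force: 0.0
```

move_arm(steps=[[-20,60,0,0],[-20,60,0,0],[-20,60,0,0],[-10,50,0,0],[0,0,0,0]])

```text
time: 26.2
tcp_pos: [0.4264, 0.1093, 0.2148]
orientation: [[0.294, 0.956, 0.001], [0.956, -0.294, 0.0], [0.001, 0.0, -1.0]]
ft_force: [-0.2, -0.1, 0.6]
grip_width: 0.0001
grasp_force: 0.0
```

```bash
python3 s.py|grep -E "time|tcp|force|moment";python3 v.py
```

```text
time 26.2
tcp_pos [0.4264 0.1093 0.2148]
ft_force [-0.1511 -0.1451  0.6098]
moment [0.0052 0.0429 0.0501]
grasp_force 0.0
side 31 s 0.029647013701000428 0.06975307692820559 z 0.08711192886774285 0.0911314898188603 0.09378010819878753
top 49 s 0.033381971115809574 0.0712809250631092 z 0.08882110349703722 0.09375598268465955 0.09854706174765095
```

The lever handle is level, 30–71 mm out from the hinge at z ≈ 0.092, and it stays there with the robot clear. I'm handing the job in.

```bash
python3 -c "
from cell import r
print(r.close_job())"
```

```text
the job is handed in; nothing more can be done
None
```

I turned the nut clockwise about 1.8 rad, until the torque stepped from 0.33 to 0.47 N m as the foot met the blade, then swung the red lever down; it stayed level with the arm clear, and I handed the job in at about 26 s, verdict not shown.

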